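Load a module housing under the wire bonder's hold-down flap

ROBOT

A 6-joint arm with a two-finger parallel gripper is mounted at the origin on the work surface. World frame = base frame: x ahead of the robot, y to its left, z up, the work surface at z = 0. Lengths are in m, angles in rad, forces in N, time in s.
With the tool pointing down it reaches from about 0.3 to 0.775 m from the base axis. Payload 14.6 kg.
Tool frame: the origin (TCP) lies on the centre line of the jaws, within the pads' length; the fingertips stand 17 mm ahead of it and the grasp point (between the pads) lies 2 mm behind it; z points along the fingers, x is the direction in which the jaws open and shut, and the axes are right-handed (so a half turn about z gives the same grasp; the last joint's range is limited). The gripper opens to 94 mm and grips with 3 to 60 N. Pads are 16 mm wide; open, the fingers measure 119 mm over their backs; the gripper's body (75 mm by 177 mm) begins 78 mm behind the grasp point.
Start: joints at [1.107, 0.3, 1.521, -0, 1.321, -0.067], TCP at [0.213, 0.507, 0.222] pointing down, gripper open.
Joint ranges: [-3.03, 3.03], [-0.79, 2.21], [0.23, 2.52], [-1.04, 4.18], [0, 3.07], [-2.55, 2.55]. Speed limits (rad/s): [2.22, 2.22, 2.57, 3.14, 3.14, 3.14].

INTERFACE

Orientations are given as [roll, pitch, yaw] about the fixed x, y, z axes, in that order (R = Rz(yaw) Ry(pitch) Rx(roll)).
In Python, from station import ctrl gives the robot as it stands. The module is installed in compiled form; this text tells all that it offers.
- The arm moves only by the tool drive_tool, never from a script. Its argument "increments" is a list of rows, each a list of 3 entries, a list of its own where there are three numbers: the turn, a rotation vector about the tool's x, y, z in degrees, then the shift along the tool's x, y, z in mm, then the opening, from 0 (shut) to 1 (fully open). In form: [[[ax, ay, az], [dx, dy, dz], hand], ...]. A call has 1 to 20 rows; each row shifts and turns the commanded pose from where the row before left it, along the tool's axes as they then stand; what a row does not reach is not made up. A row lasts 1/8 s, in which the tool goes at most 62.5 mm and 10.7 degrees, less where a joint would pass 70% of its speed; a pose out of reach is approached as far as the arm can. A call with a gripper value outside its range is refused whole. The fingers move at their own pace and stop on an object; "squeeze" is the grip in N (left out, the last holds). Time passes only in rows, so rows that do not move let the fingers close. It gives the time, the measured TCP pose, the force and the opening at its end, in the units of the state.
- ctrl.get_obs(): the state, without advancing time (a new reading comes with each control period).
- ctrl.camera(name): name is "scene" or "top" or "wrist"; returns the picture (420x560x3 uint8, red, green, blue); there is no depth.
- ctrl.calibration(name): a dict with "fx", "fy", "cx", "cy" (pixels), "rvec" (rotation vector, rad) and "tvec" (3), from world to camera coordinates, as OpenCV has them. Camera axes: x right, y down, z forward; pixel columns grow to the right and rows downward; lengths in m; the calibration is good to about 2 mm. A picture is of the moment at which its call begins: read the wrist's pose just before it. calibration takes no time and is no camera call; for the wrist camera it gives the pose at the moment of the call.
- ctrl.hand_in(): hands the job in, once; it reports no verdict.
The state is a dict: "time_s": time; "qpos": joint angles; "joint_vel": joint speeds; "tau": joint torques, N m; "ee_pos": TCP position; "eef_rot": TCP orientation; "force": force on the tool from outside, world axes, zero at the start; "moment": the same for the moment, N m; "grip_width": finger opening in m.
Only numpy, scipy, OpenCV 4.12 (cv2) and the standard library are available. Lean on these libraries where they do the work, as an engineer would, in place of code of your own. Each camera call takes 0.05 s, during which the arm holds its last target.

TASK

Load the module housing that lies in the workholder's track: press the release bar down with one fingertip to hold the spring-closed flap up, and with the other fingertip push the housing along the track, under the raised flap, until it is fully home against the end stop; only then let go of the bar so that the flap closes down on the housing. Just push the housing: do not lift or tip it, keep off the bare circuit inside it, and leave everything else on the bench where it is.

Things in the scene. Friction and masses are not known exactly. Their poses are not given: they have to be found in the camera images.
- workholder: heated workholder of a wire bonder, fixed to the bench: black base plate 230 x 180 x 10 mm under an aluminium bed, top 45 mm above the bench, at x = -113 to +113, y = -82 to +14 mm. Origin: centre of the base plate's underside; +x is the feed direction along the track, z up. Bearing blocks 12 x 20 x 21 mm on the bed at x = -106 and +106, y = 0 carry a shaft along y = 0
- seat (a point): point on the bed at the foot of the end stop's face, mid-track: workholder x = +90, y = -43.5, z = 45 mm. The stop is 8 mm high. The track is two guide rails 4 mm high and 57 mm apart on the bed, along the workholder's x from -112 to +93 mm, centred at y = -43.5 mm
- rock_shaft (a joint): angle (rad) of the shaft, a see-saw with the flap on its -y side and the release bar on its +y side. Axis along the workholder's x at y = 0, 59 mm above the bench. 0 = shut; grows as the bar goes down and the flap up; stops at 0.6. Spring: 0.10 N m at 0 plus 0.20 N m per rad (5 to 6 N at mid-bar). The flap clears the housing from 0.25; shut on it, it reads about 0.17
- flap: steel hold-down flap, a plate 44 mm long (workholder x = +40 to +84 mm) reaching 26 mm from the shaft over the track's edge, with a rounded lip turned down along its edge (workholder y = -24 mm). Shut, the lip is 8 mm above the bed, too low for the housing; at 0.42 rad 18 mm. Origin: on the shaft axis at workholder x = 0; turns with the shaft
- release_bar: steel bar, pressed down to raise the flap: a flat strip 150 mm long (workholder x = -100 to +50 mm), 28 mm wide, 3 mm thick, lying 20 to 48 mm from the shaft axis on its +y side, alongside the track. Shut, it slopes up away from the shaft at 0.2 rad. Origin: on the shaft axis at workholder x = 0; turns with the shaft
- bar_mid (a point): centre of the release bar's upper face, 34 mm from the shaft axis, at workholder x = -25 mm; shut it is 66 mm above the bench, at 0.42 rad about 52 mm
- housing: open module housing of gold-coloured metal, 56 (x) x 54 (y) x 12 mm, about 90 g, lying in the track before the flap with 1.5 mm play at each side. Origin: centre of its underside; its x runs along the feed direction: rear wall at x = -28 mm, front at +28. End walls 5 mm thick, side walls 12 mm; cavity 46 x 30 mm, 8 mm deep. Fully home its origin is at workholder x = +62 mm
- housing_circuit: bare ceramic circuit 44 x 28 mm on the floor of the housing's cavity, its top 7 mm below the rim; not to be touched. Origin: centre of its underside
- spare_housing: a second module housing just like the first, lying on the bench; bystander. Origin: centre of its underside
- chip_box: bystander: flat square chip box, 51 x 51 x 13 mm. Origin: centre of its underside
- wire_spool: bystander: bond-wire spool standing on its flange, 52 mm across, 25 mm high. Origin: centre of its underside
- tweezers: bystander: steel tweezers lying flat, 115 mm long, 8 mm high. Origin: centre of its underside
- dispenser: bystander: white solvent bottle, 64 mm across, 110 mm high. Origin: centre of its underside
- epoxy_jar: bystander: small amber jar, 48 mm across, 60 mm high. Origin: centre of its underside
- dish: bystander: shallow steel dish, 80 mm across, 18 mm high. Origin: centre of its underside
- screwdriver: bystander: screwdriver lying on the bench, 150 mm long. Origin: centre of its underside
Mind the look-alikes: they are no part of the job. Leave any red look-alike of the housing alone.

How it is judged:
By the outcome, as a careful person would: the job done as asked, in the order asked, and still so for the second after the job is handed in, with the robot touching nothing.
It also fails if it takes over 38 s, if anything falls off the work surface, if the arm or the gripper's body presses on something with over 40 N, if the wrist force passes 120 N, or if a joint passes its speed limit or range.

## Working session

There is one attempt and no reset: what is moved stays moved. The work goes in short steps, Python scripts to look and compute and a tool call to move; the robot and the scene stay as the last step left them, time stands still between calls to the robot, and variables do not carry over. Pictures are saved under pics/ and viewed, and the job is handed in when it is done.

Besides the shell and the picture viewer there is one more tool, called after ">>>" as name(argument=value, ...) on one line, values as JSON. drive_tool: Moves the arm, as the interface text tells. Its arguments: {"type":"object","properties":{"increments":{"type":"array"},"squeeze":{"type":"number"}},"required":["increments"]}

```bash
mkdir -p pics; python3 - <<'E'
from station import ctrl
import cv2
print(ctrl.get_obs())
for n in ["scene","top","wrist"]:
    im=ctrl.camera(n); cv2.imwrite(f"pics/{n}0.png",im[:,:,::-1]); print(n,ctrl.calibration(n))
E
```

```text
{'time_s': 0.0, 'qpos': array([ 1.10741555e+00,  3.00450199e-01,  1.52158205e+00,  1.41443843e-05,
        1.32069567e+00, -6.65807040e-02]), 'joint_vel': array([ 0.00089724,  0.00120843, -0.00057378, -0.00015173, -0.00117563,
        0.00084208]), 'tau': array([-1.33358819e-03, -5.31824470e+01, -3.52719426e+01,  7.06800004e-02,
        2.45752058e-02, -8.07385049e-05]), 'ee_pos': array([0.212439  , 0.50705314, 0.22189737]), 'eef_rot': array([-3.14150345e+00,  1.13184004e-03,  1.17399280e+00]), 'force': array([0.23878212, 0.01683172, 0.68578324]), 'moment': array([0.02329082, 0.01146292, 0.01910893]), 'grip_width': 0.093698715859961}
scene {'fx': 449.7740420080221, 'fy': 449.7740420080221, 'cx': 275.03065248938924, 'cy': 205.59646786976242, 'rvec': array([ 1.66892524,  1.75560872, -0.83379087]), 'tvec': array([ 0.03114848, -0.29618253,  1.63523857])}
top {'fx': 414.8557188516871, 'fy': 414.8557188516871, 'cx': 271.2437030450062, 'cy': 203.9062959370212, 'rvec': array([ 2.07636063, -2.10794153,  0.27146057]), 'tvec': array([0.0112308 , 0.55483319, 0.85012336])}
wrist {'fx': 364.2405135213441, 'fy': 364.2405135213441, 'cx': 277.77284915655326, 'cy': 210.61665589039222, 'rvec': array([-2.45214266, -1.63006671, -0.18792403]), 'tvec': array([-0.54983664, -0.02219091,  0.38830596])}
```

View pics/scene0.png

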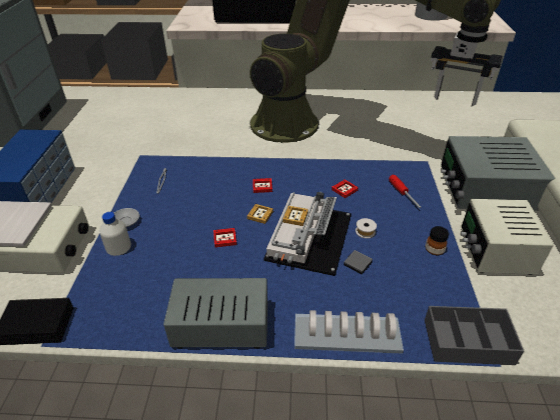

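View pics/top0.png

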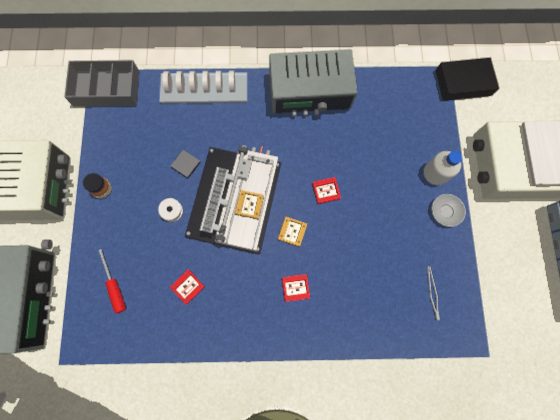

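View pics/wrist0.png

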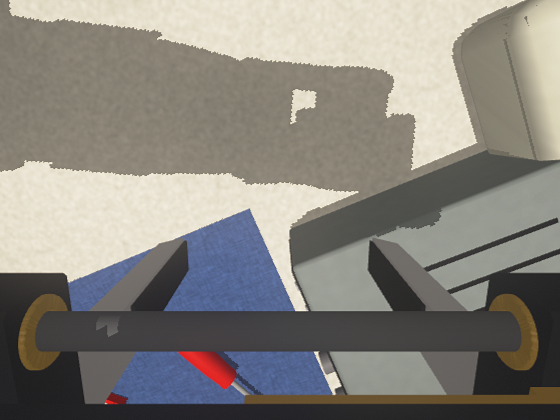

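```bash
python3 - <<'E'
import cv2
im=cv2.imread("pics/top0.png")
cv2.imwrite("pics/topc.png",cv2.resize(im[140:260,170:310],None,fx=5.5,fy=5,interpolation=cv2.INTER_CUBIC) if 0 else cv2.resize(im[140:260,175:310],None,fx=5,fy=5,interpolation=cv2.INTER_CUBIC))
im=cv2.imread("pics/scene0.png")
cv2.imwrite("pics/scenec.png",cv2.resize(im[180:280,240:370],None,fx=6,fy=6,interpolation=cv2.INTER_CUBIC))
E
```

```text
(no output)
```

View pics/topc.png

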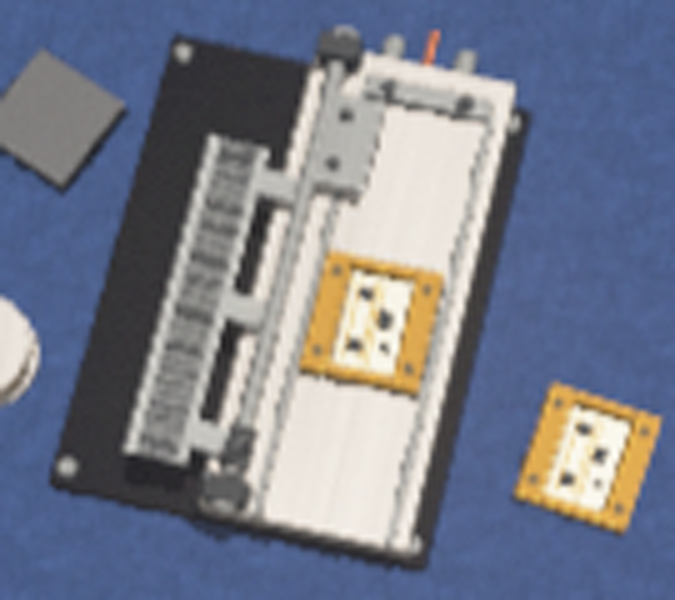

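View pics/scenec.png

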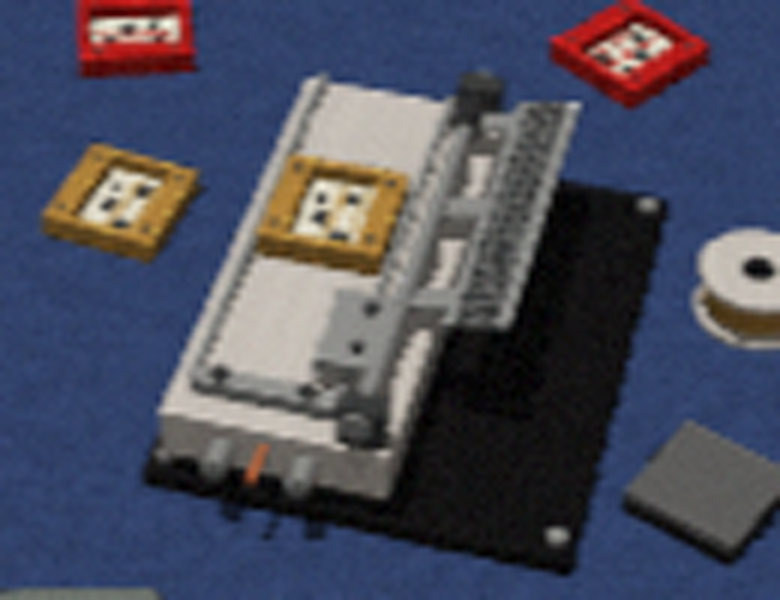

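```bash
cat > h.py <<'E'
import numpy as np, cv2
from scipy.optimize import least_squares
def cal(c): return np.array([[c['fx'],0,c['cx']],[0,c['fy'],c['cy']],[0,0,1.]]),c['rvec'],c['tvec']
def proj(c,P):
    K,r,t=cal(c); return cv2.projectPoints(np.asarray(P,float).reshape(-1,1,3),r,t,K,None)[0][:,0]
def W(p,P):
    P=np.asarray(P,float); c,s=np.cos(p[2]),np.sin(p[2])
    return np.c_[p[0]+c*P[:,0]-s*P[:,1], p[1]+s*P[:,0]+c*P[:,1], P[:,2]]
def back(c,uv,z):
    K,r,t=cal(c); R=cv2.Rodrigues(r)[0]; d=R.T@np.linalg.inv(K)@np.array([*uv,1.]); o=-R.T@t
    return o+d*(z-o[2])/d[2]
E
python3 - <<'E'
from h import *
from station import ctrl
ct,cs=ctrl.calibration('top'),ctrl.calibration('scene')
tp=np.array([[175,38],[527,110],[425,568],[52,487],[513,82]])/5+[175,140]
tP=np.array([[115,90,10],[115,-90,10],[-115,-90,10],[-115,90,10],[113,-82,45]])/1e3
# scene crop 6x offset 240,180
sp=np.array([[145,480],[572,572],[668,203],[163,412]])/6+[240,180]
sP=np.array([[115,-90,10],[115,90,10],[-115,90,10],[113,-82,45]])/1e3
def f(p,cams): 
    r=[]
    if 't' in cams:r.append((proj(ct,W(p,tP))-tp).ravel())
    if 's' in cams:r.append((proj(cs,W(p,sP))-sp).ravel())
    return np.concatenate(r)
for cams in ['t','s','ts']:
    s=least_squares(f,[.5,.05,0],args=(cams,)); print(cams,s.x,np.degrees(s.x[2]),np.round(s.fun.reshape(-1,2),1).tolist())
p=s.x
hp=np.array([[335,252],[443,268],[415,395],[300,375]])/5+[175,140]
B=np.array([back(ct,u,.057) for u in hp]); 
c,sn=np.cos(p[2]),np.sin(p[2])
for b in B:
    d=b[:2]-p[:2]; print(np.round([c*d[0]+sn*d[1],-sn*d[0]+c*d[1]],4))
E
```

```text
t [ 0.58406372  0.09030978 -0.22778389] -13.051055532002175 [[-0.9, -0.7], [0.7, -0.4], [0.6, 0.5], [-0.8, 0.3], [0.4, 0.2]]
s [ 0.59065612  0.09436058 -0.23655312] -13.553495260499334 [[-0.5, -0.5], [0.5, -0.4], [0.5, -0.1], [-0.5, 0.9]]
ts [ 0.58596495  0.09185204 -0.22842589] -13.08783923556251 [[-1.4, -1.5], [0.0, -1.1], [-0.1, -0.3], [-1.4, -0.6], [-0.2, -0.6], [-1.1, -1.7], [-0.2, -2.1], [-0.9, -1.5], [-1.1, -0.3]]
[ 0.0099 -0.0217]
[ 0.0129 -0.0711]
[-0.0471 -0.0716]
[-0.0491 -0.0195]
```

>>> drive_tool(increments=[[[0,0,-9.6],[0,0,0],0.69],[[0,0,0],[-23.3,27.6,0],0.69],[[0,0,0],[-23.3,27.6,0],0.69],[[0,0,0],[-23.3,27.6,0],0.69],[[0,0,0],[-23.3,27.6,0],0.69],[[0,0,0],[-23.3,27.6,0],0.69],[[0,0,0],[-23.3,27.6,0],0.69],[[0,0,0],[-23.3,27.6,0],0.69],[[0,0,0],[-23.3,27.6,0],0.69],[[0,0,0],[-23.3,27.6,0],0.69],[[0,0,0],[-23.3,27.6,0],0.69],[[0,0,0],[-23.3,27.6,0],0.69],[[0,0,0],[-23.3,27.6,0],0.69],[[0,0,0],[-23.3,27.6,0],0.69],[[0,0,0],[-23.3,27.6,0],0.69],[[0,0,0],[0,0,0],0.69]])

```text
time_s: 2.15
ee_pos: [0.5154, 0.1003, 0.222]
eef_rot: [-3.141, 0.0, 1.339]
force: [-0.4, 0.3, -0.4]
grip_width: 0.0648
```

```bash
python3 - <<'E'
from station import ctrl
import cv2,json
o=ctrl.get_obs(); print(o['time_s'],o['ee_pos'],o['eef_rot'],o['force'],o['grip_width'])
c=ctrl.calibration('wrist')
json.dump({k:(v.tolist() if hasattr(v,'tolist') else v) for k,v in c.items()},open('w1.json','w'))
im=ctrl.camera('wrist'); cv2.imwrite("pics/w1.png",cv2.resize(im[:,:,::-1],(800,600),interpolation=cv2.INTER_CUBIC))
E
```

```text
2.15 [0.51537576 0.10026911 0.22196523] [-3.14092858e+00  3.57174685e-04  1.33900306e+00] [-0.44856619  0.27166757 -0.43783357] 0.06482491148507782
```

View pics/w1.png

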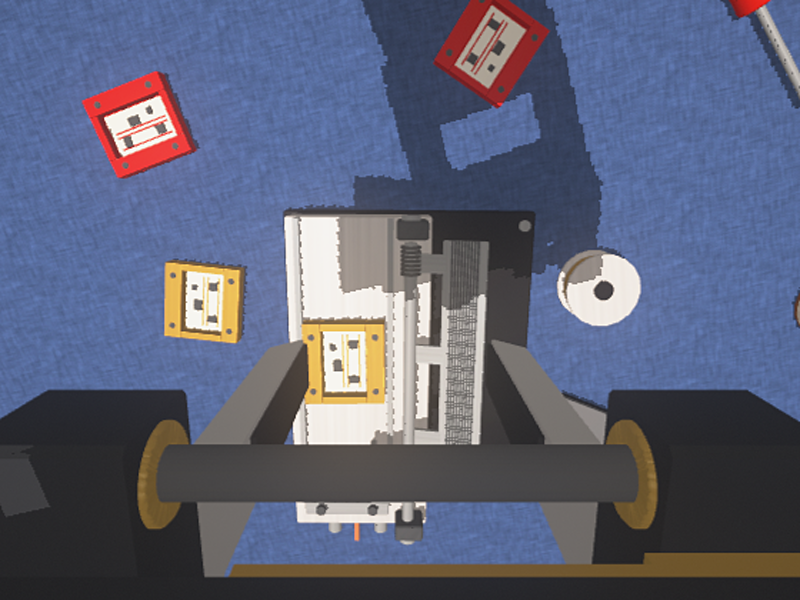

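```bash
python3 - <<'E'
import cv2
im=cv2.resize(cv2.imread("pics/w1.png"),(560,420),interpolation=cv2.INTER_AREA)
cv2.imwrite("pics/w1a.png",cv2.resize(im[140:300,195:385],None,fx=3.75,fy=3.75,interpolation=cv2.INTER_CUBIC)[:600])
E
```

```text
(no output)
```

View pics/w1a.png

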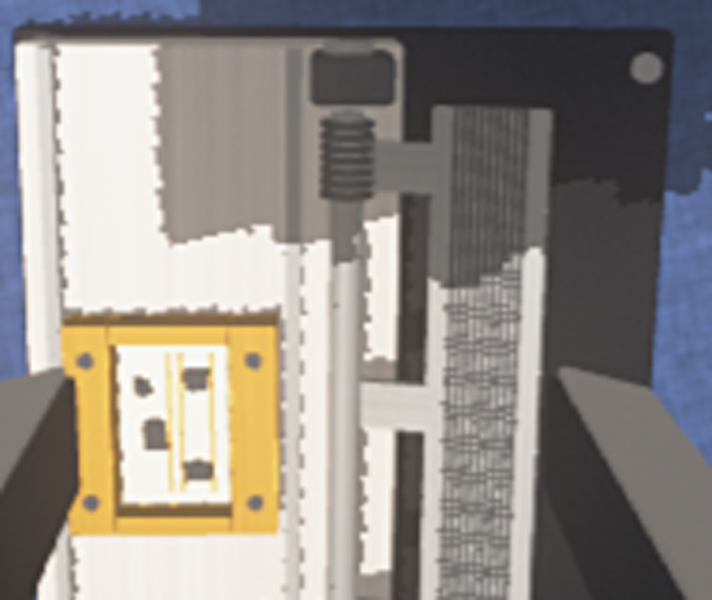

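```bash
python3 - <<'E'
from h import *
import json
c=json.load(open('w1.json')); c={k:np.array(v) if isinstance(v,list) else v for k,v in c.items()}
px=np.array([[673,33],[18,42],[404,42],[432,108],[553,108]])/3.75+[195,140]
px=np.r_[px,np.array([[298,522]])*.7]
P=np.array([[-115,90,10],[-113,-82,45],[-113,14,45],[-100,19.6,63],[-100,47,68.5],[113,-82,45]])/1e3
f=lambda p:(proj(c,W(p,P))-px).ravel()
s=least_squares(f,[.58,.09,-.23]);p=s.x;print(p,np.degrees(p[2]),np.round(s.fun.reshape(-1,2),1).tolist())
ca,sn=np.cos(p[2]),np.sin(p[2])
def wh(b): d=b[:2]-p[:2]; return np.round([ca*d[0]+sn*d[1],-sn*d[0]+ca*d[1]],4)
for u in np.array([[63,324],[277,322],[280,532],[70,533]])/3.75+[195,140]: print(wh(back(c,u,.057)))
tcp=np.array([.51538,.10027]);print('tcp wh',wh(tcp), 'tool yaw in wh deg',np.degrees(1.339-p[2])-90)
E
```

```text
[ 0.58542787  0.09268114 -0.23836922] -13.657550340803043 [[1.4, -1.0], [-1.3, -0.1], [0.3, 0.5], [0.3, -0.7], [0.3, 0.3], [-0.9, 1.5]]
[-0.0447 -0.0701]
[-0.0455 -0.0171]
[ 0.0104 -0.0163]
[ 0.011  -0.0702]
tcp wh [-0.0699 -0.0092] tool yaw in wh deg 0.3765991088202725
```

>>> drive_tool(increments=[[[0,0,0],[4,0,13],0.69],[[0,0,0],[0,0,26],0.69],[[0,0,0],[0,0,26],0.69],[[0,0,0],[0,0,26],0.69],[[0,0,0],[0,0,26],0.69],[[0,0,0],[0,0,13],0.69],[[0,0,0],[0,0,0],0.69]])

```text
time_s: 3.08
ee_pos: [0.5151, 0.1062, 0.0918]
eef_rot: [-3.14, 0.001, 1.342]
force: [-1.5, -0.1, 0.0]
grip_width: 0.0649
```

```bash
cat > look.py <<'E'
from station import ctrl
import cv2,json,sys
t=sys.argv[1]
o=ctrl.get_obs(); print(o['time_s'],o['ee_pos'],o['eef_rot'],o['force'],o['grip_width'])
im=ctrl.camera('wrist'); cv2.imwrite(f"pics/w{t}.png",cv2.resize(im[:,:,::-1],(800,600),interpolation=cv2.INTER_CUBIC))
im=ctrl.camera('scene')[:,:,::-1]; cv2.imwrite(f"pics/s{t}.png",cv2.resize(im[170:280,235:375],None,fx=5.4,fy=5.4,interpolation=cv2.INTER_CUBIC))
E
python3 look.py 2
```

```text
3.075 [0.51506179 0.10618321 0.09181896] [-3.14027635e+00  5.03540316e-04  1.34232202e+00] [-1.5034786  -0.06800747  0.01494654] 0.0649017311546809
```

View pics/w2.png

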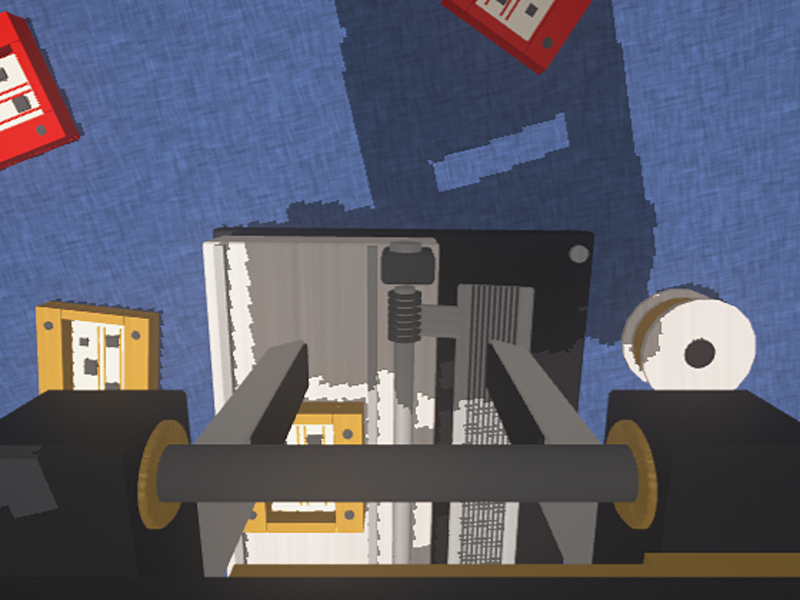

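View pics/s2.png

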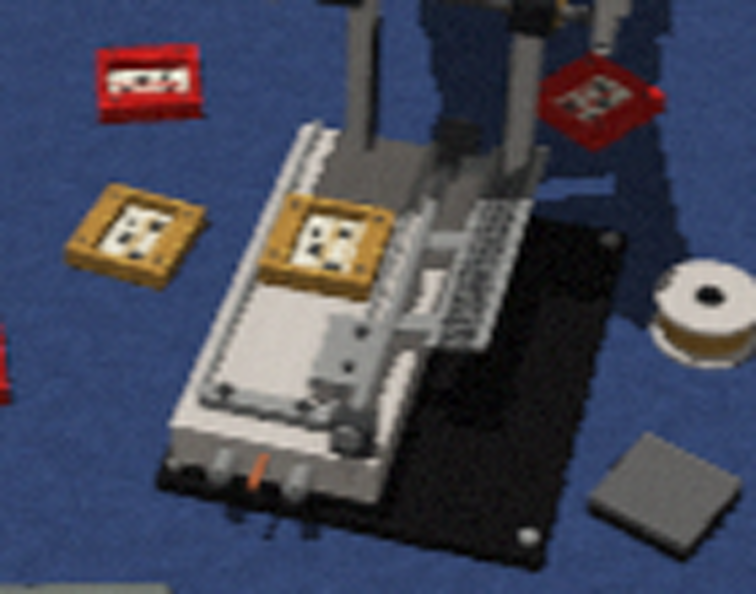

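>>> drive_tool(increments=[[[0,0,0],[-1,0,3],0.69],[[0,0,0],[0,0,3],0.69],[[0,0,0],[0,0,3],0.69],[[0,0,0],[0,0,3],0.69],[[0,0,0],[0,0,3],0.69],[[0,0,0],[0,0,3],0.69],[[0,0,0],[0,0,3],0.69],[[0,0,0],[0,0,2],0.69],[[0,0,0],[0,0,0],0.69],[[0,0,0],[0,0,0],0.69]])

```text
time_s: 4.42
ee_pos: [0.5155, 0.1045, 0.0695]
eef_rot: [3.141, 0.0, 1.342]
force: [-1.3, 0.1, 5.8]
grip_width: 0.0645
```

```bash
python3 look.py 3
```

```text
4.425 [0.51550661 0.10448455 0.0695275 ] [3.14129288e+00 3.06255717e-04 1.34153472e+00] [-1.33111859  0.07621355  5.8386381 ] 0.06450393026167366
```

View pics/w3.png

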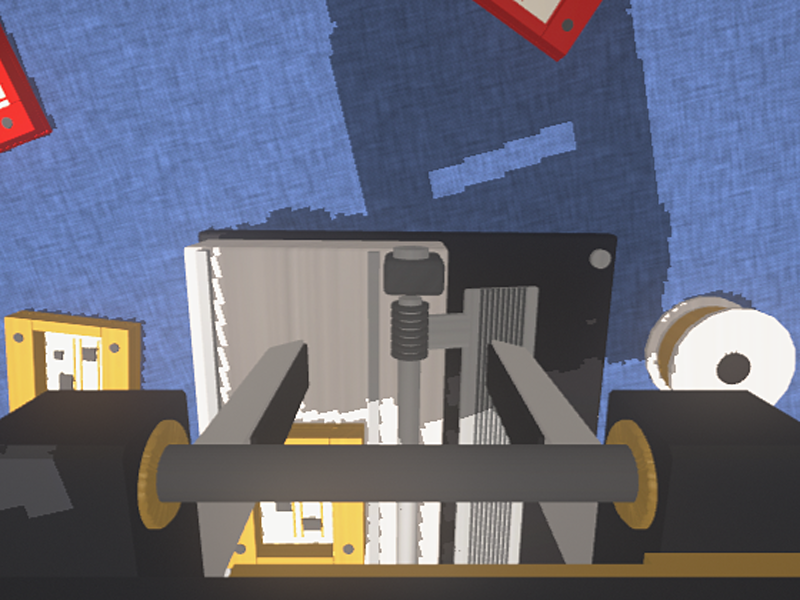

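View pics/s3.png

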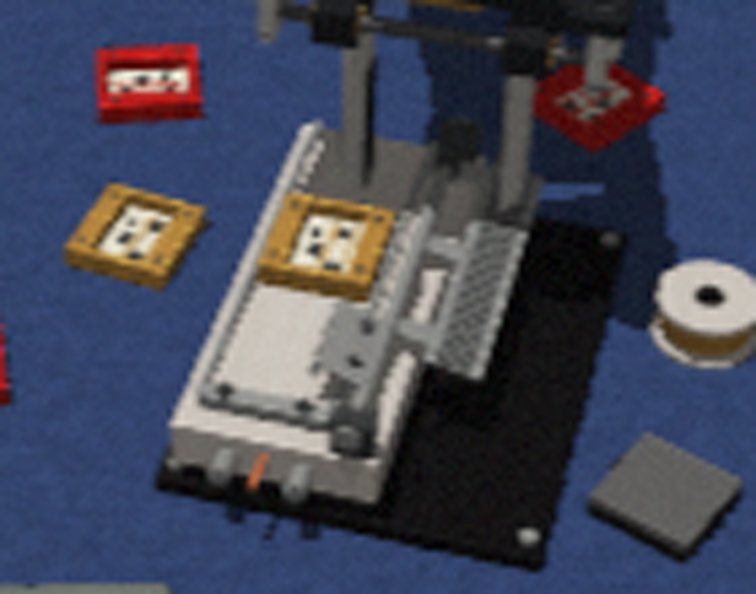

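>>> drive_tool(increments=[[[0,0,0],[0,3,1],0.69],[[0,0,0],[0,3,0],0.69],[[0,0,0],[0,3,0],0.69],[[0,0,0],[0,2,0],0.69],[[0,0,0],[0,2,0],0.69],[[0,0,0],[0,2,0],0.69],[[0,0,0],[0,2,0],0.69],[[0,0,0],[0,2,0],0.69],[[0,0,0],[0,2,0],0.69],[[0,0,0],[0,3,0],0.69],[[0,0,0],[0,3,0],0.69],[[0,0,0],[0,3,0],0.69],[[0,0,0],[0,0,0],0.69]])

```text
time_s: 6.15
ee_pos: [0.5443, 0.0979, 0.0682]
eef_rot: [-3.14, 0.0, 1.342]
force: [-3.7, 2.8, 6.0]
grip_width: 0.0648
```

```bash
python3 look.py 4
```

```text
6.15 [0.54429163 0.09788808 0.06824761] [-3.14048403e+00  3.41234978e-04  1.34166713e+00] [-3.7143039   2.79523998  5.99539809] 0.06484521700260618
```

View pics/s4.png

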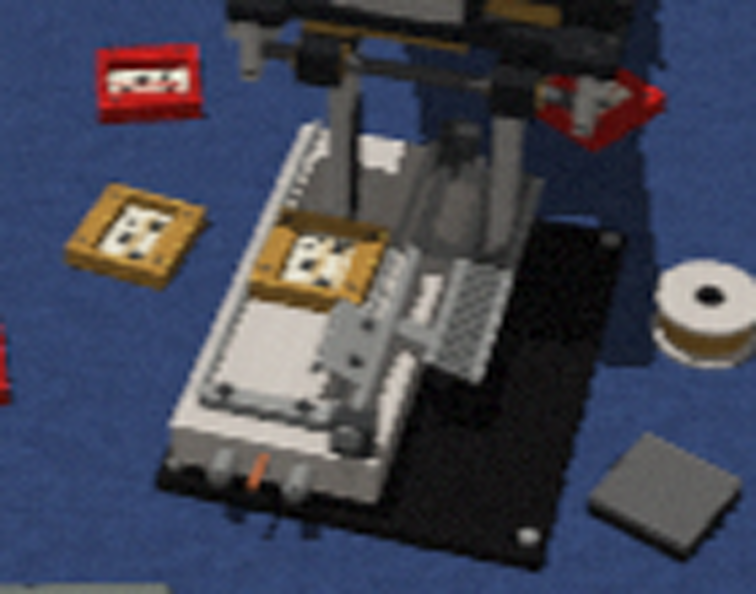

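>>> drive_tool(increments=[[[0,0,0],[0,2,0],0.69],[[0,0,0],[0,3,0],0.69],[[0,0,0],[0,3,0],0.69],[[0,0,0],[0,3,0],0.69],[[0,0,0],[0,3,0],0.69],[[0,0,0],[0,3,0],0.69],[[0,0,0],[0,3,0],0.69],[[0,0,0],[0,3,0],0.69],[[0,0,0],[0,3,0],0.69],[[0,0,0],[0,3,0],0.69],[[0,0,0],[0,3,0],0.69],[[0,0,0],[0,3,0],0.69],[[0,0,0],[0,3,0],0.69],[[0,0,0],[0,3,0],0.69],[[0,0,0],[0,3,0],0.69],[[0,0,0],[0,3,0],0.69],[[0,0,0],[0,3,0],0.69],[[0,0,0],[0,3,0],0.69],[[0,0,0],[0,0,0],0.69]])

```text
time_s: 8.62
ee_pos: [0.5959, 0.0859, 0.0683]
eef_rot: [-3.14, 0.0, 1.342]
force: [-3.4, 2.6, 6.1]
grip_width: 0.0645
```

```bash
python3 look.py 5
```

```text
8.625 [0.59590513 0.08589302 0.0682753 ] [-3.14045946e+00  3.18023451e-04  1.34175159e+00] [-3.39196802  2.63065195  6.09910379] 0.0644550887220255
```

View pics/s5.png

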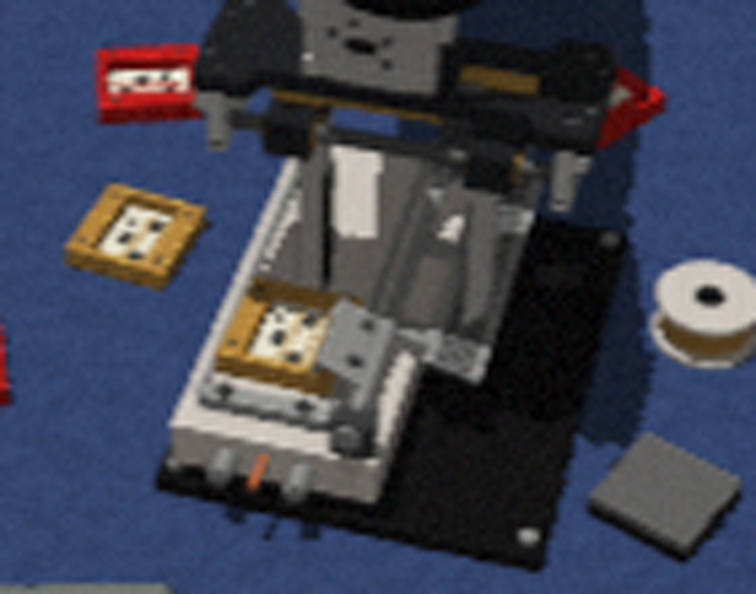

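>>> drive_tool(increments=[[[0,0,0],[0,2,0],0.69],[[0,0,0],[0,2,0],0.69],[[0,0,0],[0,2,0],0.69],[[0,0,0],[0,2,0],0.69],[[0,0,0],[0,1,0],0.69],[[0,0,0],[0,1,0],0.69],[[0,0,0],[0,0,0],0.69]])

```text
time_s: 9.6
ee_pos: [0.6055, 0.0836, 0.0682]
eef_rot: [-3.14, 0.0, 1.342]
force: [-4.3, 2.9, 6.4]
grip_width: 0.0649
```

>>> drive_tool(increments=[[[0,0,0],[0,1,0],0.69],[[0,0,0],[0,0,0],0.69]])

```text
time_s: 9.85
ee_pos: [0.6064, 0.0834, 0.0682]
eef_rot: [-3.14, 0.0, 1.342]
force: [-4.1, 1.8, 5.4]
grip_width: 0.0646
```

>>> drive_tool(increments=[[[0,0,0],[0,1,0],0.69],[[0,0,0],[0,0,0],0.69]])

```text
time_s: 10.1
ee_pos: [0.6074, 0.0832, 0.0682]
eef_rot: [-3.14, 0.0, 1.342]
force: [-3.2, 1.7, 6.7]
grip_width: 0.0648
```

```bash
python3 look.py 6
```

```text
10.1 [0.6074118  0.08321575 0.06824226] [-3.14014140e+00  3.61178992e-04  1.34176132e+00] [-3.20532681  1.73090191  6.74731867] 0.06480085868086148
```

View pics/s6.png

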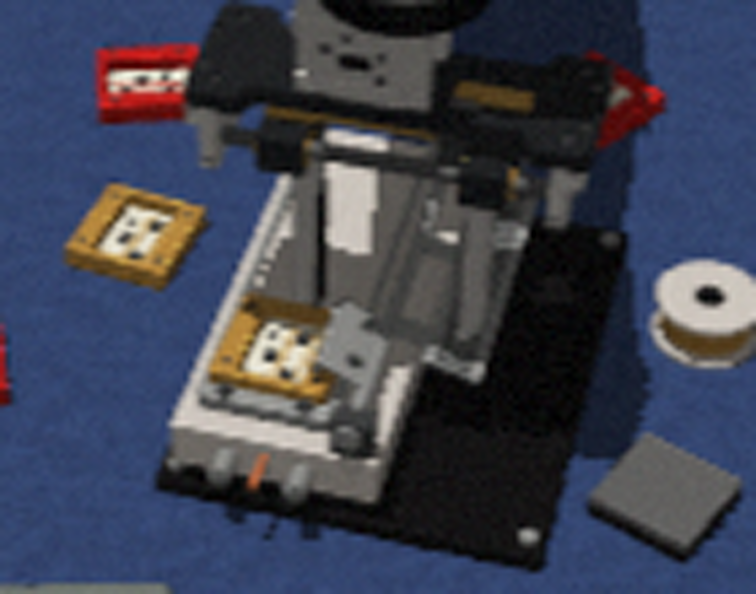

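>>> drive_tool(increments=[[[0,0,0],[0,1,0],0.69],[[0,0,0],[0,0,0],0.69]])

```text
time_s: 10.45
ee_pos: [0.6082, 0.083, 0.0682]
eef_rot: [-3.14, 0.0, 1.342]
force: [-6.4, 1.8, 7.4]
grip_width: 0.065
```

>>> drive_tool(increments=[[[0,0,0],[0,1,0],0.69],[[0,0,0],[0,0,0],0.69]])

```text
time_s: 10.7
ee_pos: [0.6085, 0.0829, 0.0682]
eef_rot: [-3.138, 0.001, 1.341]
force: [-10.9, 3.7, 11.0]
grip_width: 0.065
```

>>> drive_tool(increments=[[[0,0,0],[0,1,0],0.69],[[0,0,0],[0,0,0],0.69]])

```text
time_s: 10.95
ee_pos: [0.6088, 0.0828, 0.0681]
eef_rot: [-3.136, 0.001, 1.341]
force: [-16.7, 3.6, 13.1]
grip_width: 0.065
```

```bash
python3 - <<'E'
from station import ctrl
import cv2
a=ctrl.camera('top')[:,:,::-1]; b=ctrl.camera('scene')[:,:,::-1]
cv2.imwrite("pics/t7.png",cv2.resize(a[140:220,205:305],None,fx=7,fy=7,interpolation=cv2.INTER_CUBIC))
cv2.imwrite("pics/s7.png",cv2.resize(b[210:270,255:335],None,fx=9.5,fy=9.5,interpolation=cv2.INTER_CUBIC))
E
```

```text
(no output)
```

View pics/t7.png

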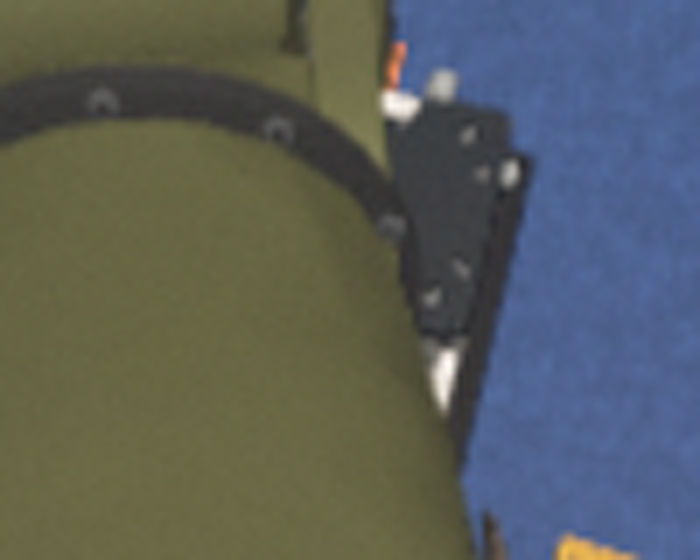

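View pics/s7.png

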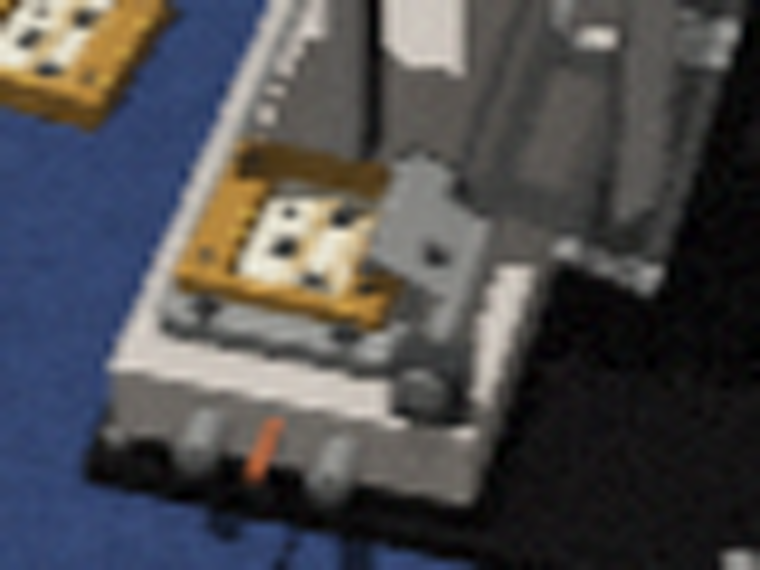

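>>> drive_tool(increments=[[[0,0,0],[0,-1,0],0.69],[[0,0,0],[0,-1,0],0.69],[[0,0,0],[0,-1,0],0.69],[[0,0,0],[0,-1,0],0.69],[[0,0,0],[0,-1,0],0.69],[[0,0,0],[0,-1,0],0.69],[[0,0,0],[0,0,0],0.69]])

```text
time_s: 11.92
ee_pos: [0.606, 0.0836, 0.0691]
eef_rot: [3.139, -0.001, 1.341]
force: [3.6, 0.5, 5.8]
grip_width: 0.0651
```

```bash
python3 - <<'E'
from station import ctrl
import cv2
b=ctrl.camera('scene')[:,:,::-1]
cv2.imwrite("pics/s8.png",cv2.resize(b[210:270,255:335],None,fx=9.5,fy=9.5,interpolation=cv2.INTER_CUBIC))
E
```

```text
(no output)
```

View pics/s8.png

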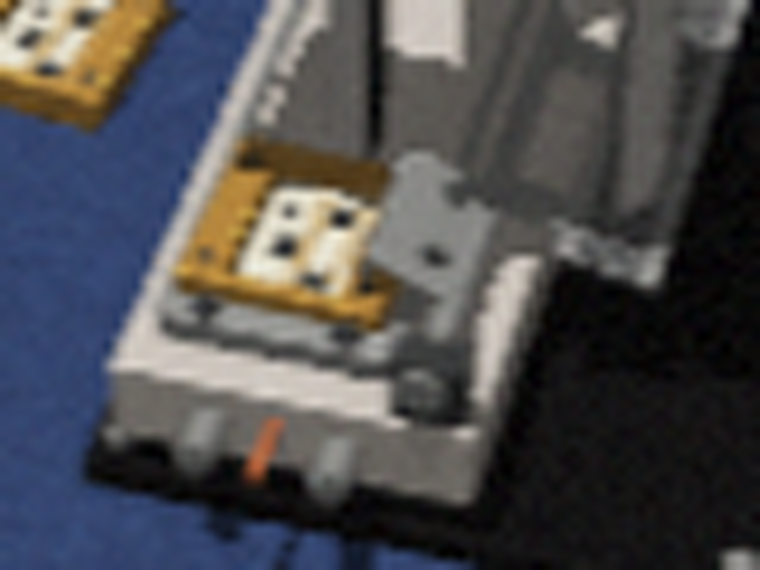

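>>> drive_tool(increments=[[[0,0,0],[0,-1,-1],0.69],[[0,0,0],[0,0,-2],0.69],[[0,0,0],[0,0,-2],0.69],[[0,0,0],[0,0,-2],0.69],[[0,0,0],[0,0,-2],0.69],[[0,0,0],[0,0,-2],0.69],[[0,0,0],[0,0,-2],0.69],[[0,0,0],[0,0,-3],0.69],[[0,0,0],[0,0,-5],0.69],[[0,0,0],[0,0,-12],0.69],[[0,0,0],[0,0,-25],0.69],[[0,0,0],[0,-20,-25],0.69],[[0,0,0],[0,-40,-20],0.69],[[0,0,0],[0,-40,-20],0.69],[[0,0,0],[0,-40,-10],0.69],[[0,0,0],[0,-20,0],0.69],[[0,0,0],[0,0,0],0.69],[[0,0,0],[0,0,0],0.69]])

```text
time_s: 14.22
ee_pos: [0.4489, 0.1203, 0.2018]
eef_rot: [3.141, -0.0, 1.341]
force: [-0.7, -0.4, 0.0]
grip_width: 0.0646
```

```bash
python3 - <<'E'
from station import ctrl
import cv2,json
c=ctrl.calibration('wrist')
json.dump({k:(v.tolist() if hasattr(v,'tolist') else v) for k,v in c.items()},open('w9.json','w'))
im=ctrl.camera('wrist'); cv2.imwrite("pics/w9.png",cv2.resize(im[:,:,::-1],(800,600),interpolation=cv2.INTER_CUBIC))
a=ctrl.camera('top')[:,:,::-1]; b=ctrl.camera('scene')[:,:,::-1]
cv2.imwrite("pics/t9.png",cv2.resize(a[140:260,175:310],None,fx=5,fy=5,interpolation=cv2.INTER_CUBIC))
cv2.imwrite("pics/s9.png",cv2.resize(b[210:270,255:335],None,fx=9.5,fy=9.5,interpolation=cv2.INTER_CUBIC))
E
```

```text
(no output)
```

View pics/t9.png

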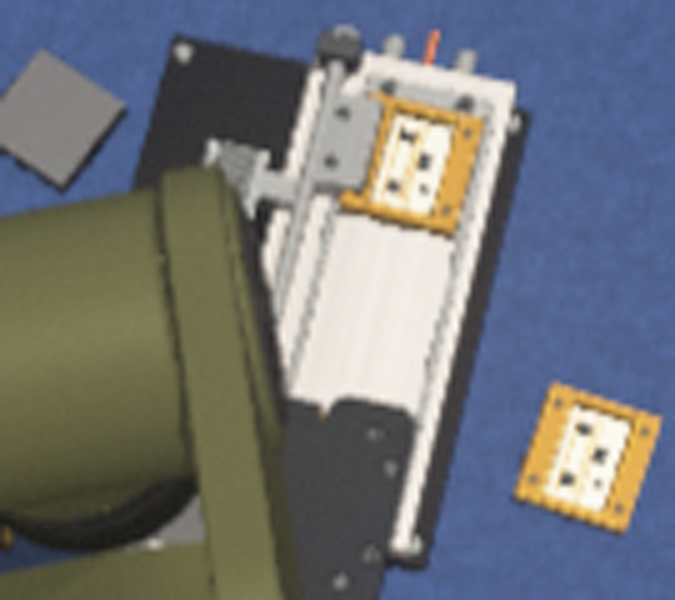

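View pics/s9.png

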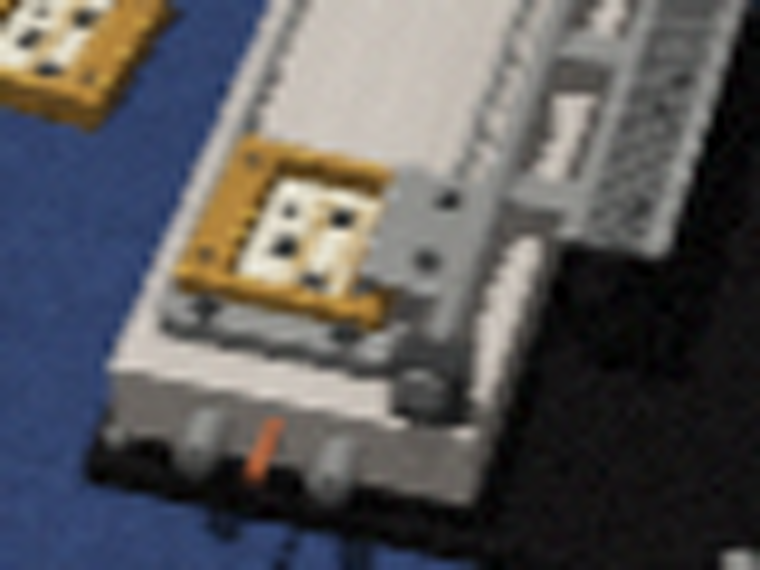

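View pics/w9.png

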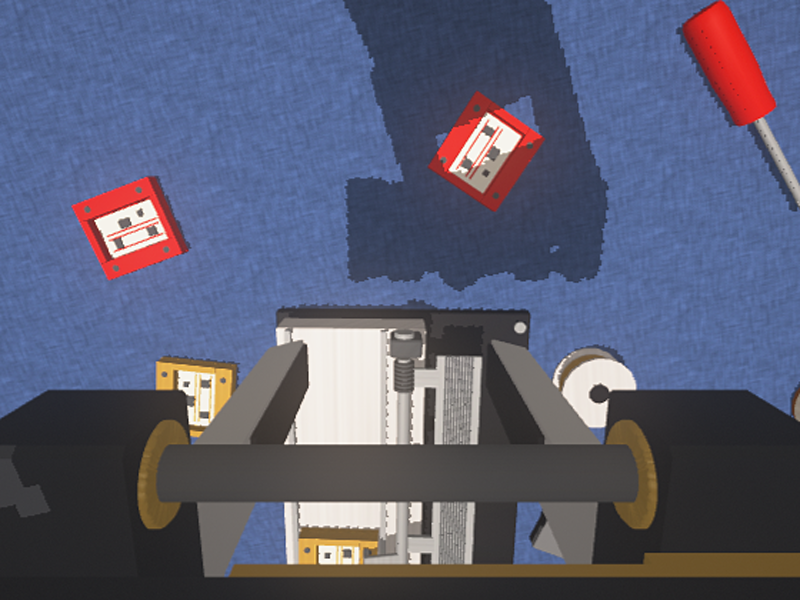

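```bash
python3 - <<'E'
from h import *
from station import ctrl
c=ctrl.calibration('top')
B=lambda a:np.array([back(c,np.array(u)/5+[175,140],.057)[:2] for u in a])
# same fit pose 't'
p=[.58406,.09031,-.2278]
d=B([[380,97],[487,115],[455,237],[341,207]])-p[:2]
ca,s=np.cos(p[2]),np.sin(p[2]); w=np.c_[ca*d[:,0]+s*d[:,1],-s*d[:,0]+ca*d[:,1]]; print(w.round(4),w.mean(0))
print(ctrl.get_obs()['joint_vel'].round(3))
E
```

```text
[[ 0.0884 -0.0231]
 [ 0.0903 -0.0733]
 [ 0.0298 -0.0714]
 [ 0.0327 -0.0176]] [ 0.06032091 -0.04635724]
[ 0.002  0.002  0.006  0.001  0.    -0.001]
```

```bash
python3 -c "
from station import ctrl
print(ctrl.hand_in())"
```

```text
the job is handed in; nothing more can be done
None
```

I loaded the housing and handed the job in at about 14.4 s; no verdict was reported.

**What I did:**
- One fingertip held the release bar down with about 6 N. The bar was at roughly 0.42–0.46 rad, worked out from the fingertip height, which is above the 0.25 rad the flap needs to clear.
- The other fingertip pushed the rear wall about 79 mm along the track, under the raised flap.
- I stopped when the housing stalled at the end stop and the push force rose from about 4 N to 17 N.
- I then backed the fingertip off the housing, let the bar up slowly so the flap closed, and moved the arm clear.

**Last checks:**
- **Housing against the stop:** in the scene camera it sits against the stop and did not shift when I backed off or when the flap closed.
- **Flap:** it lies down on the housing edge.
- **Position:** the top camera put the housing origin at workholder x ≈ 60 mm, against 62 mm when home. That camera is good to only about 2 mm and read about 1 mm low earlier. I relied on the force rise at the stop to judge it home.
- **Arm:** the force reading was about zero once clear.
- **Other items:** the chip box and spare housing looked unmoved when I checked the last top view. I did not measure the other bystanders.

**One oddity:** during the final push the upward force on the tool rose from 6 N to 13 N. I took this as friction against the rear wall, and saw no sign of the housing tipping.

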